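# Cover the bare chip with the dust cup from the tilt-out bin

### The arm

A 6-joint arm with a two-finger parallel gripper is mounted at the origin on the work surface. World frame = base frame: x ahead of the robot, y to its left, z up, the work surface at z = 0. Lengths are in m, angles in degrees, forces in N, time in s.
With the tool pointing down it reaches from about 0.4 to 0.825 m from the base axis. Payload 7 kg.
Tool frame: the origin (TCP) lies on the centre line of the jaws, within the pads' length; the fingertips stand 8 mm ahead of it and the grasp point (between the pads) lies 11 mm behind it; z points along the fingers, y is the line along which they close (so a half turn about z gives the same grasp; the last joint's range is limited). The gripper opens to 88 mm and grips with 3 to 60 N. Pads are 19 mm wide; open, the fingers measure 130 mm over their backs; the gripper's body (78 mm by 193 mm) begins 47 mm behind the grasp point.
Start: joints at [-52.592, 20.546, 0.682, 0, -70.136, -16.507], TCP at [0.241, -0.631, 0.235] pointing down, gripper open.
Joint ranges: [-176.03, 176.03], [-82.01, 121.73], [-58.28, 71.71], [-173.87, 95.51], [-174.79, -0.11], [-173.66, 173.66]. Speed limits (degrees/s): [136.94, 136.94, 172.46, 180, 180, 180].

### API

Orientations are given as [roll, pitch, yaw] about the fixed x, y, z axes, in that order (R = Rz(yaw) Ry(pitch) Rx(roll)).
In Python, from plant import ctrl, vision gives the robot as it stands. The module is installed in compiled form; this text tells all that it offers.
- The arm moves only by the tool move_arm, never from a script. Its argument "moves" is one flat list of numbers, 7 for each row, row after row: the finger opening in cm, from 0 to 8.76, then the shift along the tool's x, y, z in cm, then the turn, a rotation vector about the tool's x, y, z in rad. A call has 1 to 8 rows; each row shifts and turns the commanded pose from where the row before left it, along the tool's axes as they then stand; what a row does not reach is not made up. A row lasts 1/10 s, in which the tool goes at most 50 mm and 8.59 degrees, less where a joint would pass 70% of its speed; a pose out of reach is approached as far as the arm can. A call with a gripper value outside its range is refused whole. The fingers move at their own pace and stop on an object; the grip force is fixed at half the most. Time passes only in rows, so rows that do not move let the fingers close. It gives the time, the measured TCP pose, the force, the opening and the grip force at its end, in the units of the state.
- ctrl.get_obs(): the state, without advancing time (a new reading comes with each control period).
- vision.snapshot(name): name is "side" or "top"; returns (picture, depth): 384x512x3 uint8, red, green, blue; 384x512 float32, m along the optical axis (not along the pixel's ray), 0 where there is no reading.
- vision.camera_model(name): a dict with "vertical_fov" (degrees; the focal length in pixels is half the picture's height over the tangent of half this angle, whatever the lens; pixels are square), "cx", "cy" (the principal point, pixels), "D" ([k1, k2, p1, p2, k3] as OpenCV has them; the pictures are not rectified), "cam_to_world" (4x4, takes a point from camera to world coordinates). Camera axes: x right, y down, z forward; pixel columns grow to the right and rows downward; lengths in m; the calibration is good to about 2 mm. A picture is of the moment at which its call begins. camera_model takes no time and is no camera call.
- ctrl.close_job(): hands the job in; it is judged then, once.
The state is a dict: "clock": time; "joint_pos": joint angles; "qvel": joint speeds; "tau": joint torques, N m; "tool_pos": TCP position; "orientation": TCP orientation; "force": force on the tool from outside, world axes, zero at the start; "moment": the same for the moment, N m; "opening": finger opening in m; "gripper_force": force on a finger pad.
Only numpy, scipy, OpenCV 4.12 (cv2) and the standard library are available. Lean on these libraries where they do the work, as an engineer would, in place of code of your own. Each camera call takes 0.05 s, during which the arm holds its last target. There are 200 camera calls.

### The job

Tilt the yellow parts bin forward by its bar handle until it rests on its stop, easing it over rather than letting it slam. Take out the aluminium dust cup that stands in it and set it gently mouth-down on the open copper chip cup, rim on rim and centred, so that it stays there on its own, leaving the chip cup upright where it stands. Finish with the yellow bin fully shut again, also without a slam, and leave the blue bin, the circuit board, the flux bottle and the wire spool undisturbed.

Things in the scene. Friction and masses are not known exactly. Their poses are not given: they have to be found in the camera images.
- yellow_bin (a joint): Tilt of the yellow plastic tilt-out bin, rad: 0 = shut (upright in its housing), grows as its top comes forward towards the robot; stop at 0.70 (40 degrees). The hinge has light friction (0.02 N m). Left alone, the bin falls shut by its weight from below about 0.25 rad, falls open onto its stop from beyond about 0.6 rad and stays there, loaded or empty; in between it may stay where it is left.
- blue_bin (a joint): Tilt of the identical blue bin, rad, 0 = shut. To be left alone.
- yellow_bin_hinge (a point): Middle of the yellow bin's hinge line, fixed on its grey housing, 30 mm above the table. Axes as the housing: x into the housing (away from the robot), y along the hinge, z up; the housing is turned a little. It is 166 mm wide, reaches from 25 mm in front of the hinge to 110 mm behind, 160 mm high, front open; its clear roof begins 15 mm behind the hinge.
- yellow_bin_handle (a point): Middle of the yellow bin's steel bar handle: round bar 10 mm thick, 90 mm long along y, its middle 40 mm in front of the bin's front face (35 mm clear behind the bar) and 10 mm above the top of the front wall, nothing above or in front. It turns with the bin; its axes are the bin's own. With the bin shut it lies 60 mm in front of the hinge and 115 mm above it.
- yellow_bin_floor (a point): Centre of the yellow bin's inner floor, 35 mm behind and 5 mm above the hinge when shut; axes the bin's own, z to the open top. Inside 100 mm (x) by 140 mm (y), walls 5 mm. Above the hinge the front wall reaches 105 mm, the back and side walls 70 mm. Bin 0.35 kg.
- cover_center (a point): Centre, half-way up, of the aluminium dust cup: 75 mm tall, round, 54 mm across at the closed end and over most of its height, widening to 62 mm over the 20 mm nearest the rim. It stands mouth-down on the floor of the yellow bin, near its front wall; when the bin tilts it may slide or lean against the front wall. Its z axis points from mouth to closed end (up when mouth-down). 0.14 kg, varies.
- cover_rim (a point): Centre of the dust cup's mouth, in the plane of its rim, 37.5 mm below point cover_center along the cup's z axis. The rim is 62 mm across, wall 5 mm.
- chip_cup_rim (a point): Centre of the mouth of the copper chip cup, in the plane of its rim, 60 mm above its foot. z up. The rim is 62 mm across, wall 5 mm, the same as the dust cup's.
- chip_cup: Open copper cup holding a black chip, mouth up on the table; origin at the centre of its underside. 60 mm tall, 54 mm across below, 62 mm at the rim, 0.3 kg.
- circuit_board: Blue circuit board, 90 x 140 mm, 15 mm high with its connectors, lying loose on the table; origin under its centre. Bystander.
- flux_bottle: Amber flux bottle, 48 mm across, 110 mm tall; origin under its centre. Bystander.
- wire_spool: Orange wire spool, 60 mm across, 53 mm tall; origin under its centre. Bystander.
There are look-alikes about, which are no part of the job. Leave any green, purple or turquoise look-alike of the part that bears cover_center alone.

How it is judged (in metres and radians):
On the way, in this order (a step that is already met when the one before it is completed fails the run):
1. the yellow bin is tilted forward onto its stop with the dust cup in it (value of joint yellow_bin above 0.62 rad and distance between cover_center and yellow_bin_hinge below 0.1 m), for 0.2 s.
2. the dust cup is lifted clear out of the tilted bin (value of joint yellow_bin above 0.5 rad and distance between cover_center and yellow_bin_hinge above 0.15 m), for 0.1 s.
3. the dust cup stands mouth-down, rim on rim, on the chip cup (distance between cover_rim and chip_cup_rim below 0.007 m and angle between cover_center's own z axis and vertical below 0.06 rad and z of cover_center in the frame of chip_cup above 0.08 m), for 0.2 s.
At the end, for the whole second after the job is handed in: The dust cup rests mouth-down on the chip cup with rim centres within 7 mm and less than 0.06 rad of tilt; the chip cup stands upright on the table within 30 mm of where it began, at rest; the yellow bin is shut (under 0.05 rad) (all of step 3 and height (world z) of chip_cup below 0.004 m and angle between chip_cup's own z axis and vertical below 0.06 rad and distance of chip_cup from where it was at the start of the episode below 0.03 m and value of joint yellow_bin below 0.05 rad and linear speed of chip_cup below 0.02 m/s); the robot touches nothing.
It fails at once if the yellow bin slams (faster than 4 rad/s) (velocity of joint yellow_bin above 4 rad/s or velocity of joint yellow_bin below -4 rad/s).
It fails at once if the dust cup is banged or pressed hard on the chip cup (over 50 N) (contact force between cover_cup and chip_cup above 50 N).
It fails at once if the chip cup is tipped (angle between chip_cup's own z axis and vertical above 0.4 rad).
It fails at once if the blue bin is tilted (value of joint blue_bin above 0.2 rad).
It fails at once if the circuit board, flux bottle or wire spool is shoved (over 40 mm) or the bottle or spool knocked over (distance of any of circuit_board, flux_bottle, wire_spool from where it was at the start of the episode above 0.04 m or angle between any of flux_bottle, wire_spool's own z axis and vertical above 0.6 rad).
It also fails if it takes over 72 s, if anything falls off the work surface, if the arm or the gripper's body presses on something with over 40 N, if the wrist force passes 120 N, or if a joint passes its speed limit or range.

## Working session

There is one attempt and no reset: what is moved stays moved. The work goes in short steps, Python scripts to look and compute and a tool call to move; the robot and the scene stay as the last step left them, time stands still between calls to the robot, and variables do not carry over. Pictures are saved under pics/ and viewed, at most 12 in all, crops included, and the job is handed in when it is done.

Besides the shell and the picture viewer there is one more tool, called after "Call:" as a command line: name --argument value ..., lists and objects as JSON in quotes. move_arm: Moves the arm, as the interface text tells. Its arguments: {"type":"object","properties":{"moves":{"type":"array"}},"required":["moves"]}

```bash
mkdir -p pics; cat > h.py <<'E'
import numpy as np, cv2
from plant import ctrl, vision
def snap(n):
    p,d=vision.snapshot(n); return p,d
def K(n):
    m=vision.camera_model(n); f=192/np.tan(np.radians(m["vertical_fov"]/2))
    return np.array([[f,0,m["cx"]],[0,f,m["cy"]],[0,0,1]]),np.array(m["D"],float),np.array(m["cam_to_world"])
def pts(n,d):
    k,D,T=K(n); v,u=np.mgrid[0:384,0:512]
    r=cv2.undistortPoints(np.stack([u,v],-1).reshape(-1,1,2).astype(float),k,D).reshape(384,512,2)
    P=np.concatenate([r*d[...,None],d[...,None]],-1)@T[:3,:3].T+T[:3,3]
    P[d==0]=np.nan
    return P
E
python3 - <<'E'
from h import *
for n in("side","top"):
    p,d=snap(n); np.savez(f"pics/{n}0.npz",p=p,d=d)
    cv2.imwrite(f"pics/{n}0.png",p[...,::-1]); print(n,K(n)[0][0,0],K(n)[2].round(3).tolist())
print(ctrl.get_obs())
E
```

```text
side 346.5986819832367 [[-0.679, -0.423, 0.6, 0.135], [-0.734, 0.414, -0.538, 0.466], [-0.021, -0.806, -0.591, 0.586], [0.0, 0.0, 0.0, 1.0]]
top 449.8847497083507 [[-0.014, -0.993, 0.114, 0.471], [-1.0, 0.017, 0.021, 0.022], [-0.023, -0.114, -0.993, 1.341], [0.0, 0.0, 0.0, 1.0]]
{'clock': 0.1, 'joint_pos': array([-5.25916600e+01,  2.05865048e+01,  6.36773191e-01, -1.89187829e-02,
       -7.01370283e+01, -1.65069000e+01]), 'qvel': array([ 0.03095899, -0.03491066,  0.07937527,  0.1689165 , -0.14326549,
        0.07243381]), 'tau': array([-4.57777533e-04, -5.84163988e+01,  2.93755835e+01,  7.01553404e+00,
        1.02337101e-02, -6.09327731e-05]), 'tool_pos': array([ 0.24062479, -0.63016465,  0.2337049 ]), 'orientation': array([ 1.79911762e+02, -7.60087619e-03, -1.59104996e+02]), 'force': array([ 0.29918106,  0.52473505, -1.34189214]), 'moment': array([ 0.03716276, -0.04714359, -0.03236599]), 'gripper_force': 0.0, 'opening': 0.08752352749791682}
```

View pics/side0.png

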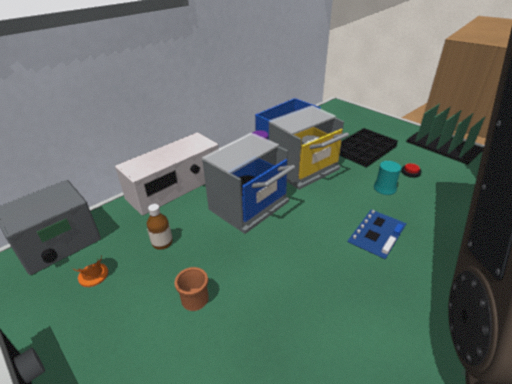

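View pics/top0.png

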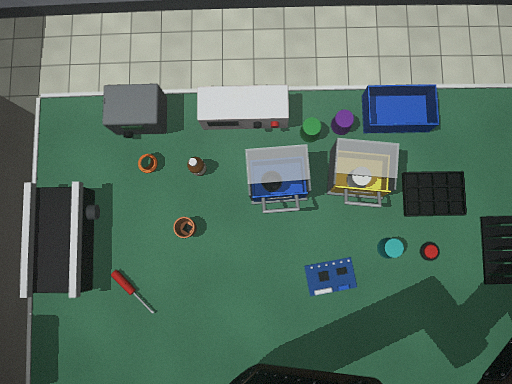

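The top view shows the yellow bin at (365,182) with the silver dust cup at (362,178), its bar handle at (363,204) and the chip cup at (185,227). Other candidates for the dust cup:
- dark cup in the blue bin (270,182)
- green cup (312,127)
- purple cup (344,121)
- turquoise cup (393,247)
- wire spool (148,163), which could be taken for the chip cup

I choose the silver cup in the yellow bin. Next come a close crop and the measurements.

```bash
python3 - <<'E'
from h import *
z=np.load("pics/top0.npz");p,d=z["p"],z["d"];P=pts("top",d)
s=np.load("pics/side0.npz");ps,ds=s["p"],s["d"]
a=cv2.resize(p[125:220,315:415],(600,570),interpolation=cv2.INTER_CUBIC)
cv2.imwrite("pics/crop1.png",a[...,::-1])
# silver cup top, handle: print height map
np.set_printoptions(linewidth=220,precision=3,suppress=True)
print((P[165:210:2,328:402:4,2]*1000).round(0))
hsv=cv2.cvtColor(p,cv2.COLOR_RGB2HSV)
# handle pixels: height 130-160mm in front region
R=P[192:212,335:395].reshape(-1,3);m=(R[:,2]>.115)&(R[:,2]<.175);H=R[m]
print("handle zone",len(H));print(H[np.argsort(H[:,1])][::6])
# chip cup
R=P[212:243,170:200].reshape(-1,3);m=R[:,2]>.05;C=R[m];print("chip",len(C),C.mean(0),C.min(0),C.max(0),cv2.minEnclosingCircle(C[:,:2].astype(np.float32)))
E
```

```text
[[  4.  86. 163. 160. 165. 168. 160. 163. 164. 159. 163. 160. 162. 159. 162. 160. 156. 160.  -3.]
 [ -2.  83. 160. 158. 163. 157. 159. 165. 159. 160. 161. 162. 157. 167. 157. 158. 161. 161.   1.]
 [ -2.  89. 161. 162. 162. 159. 164. 160. 163. 165. 157. 164. 162. 157. 157. 163. 162. 157.   1.]
 [  2.  95. 161. 160. 159. 160. 162. 158. 164. 162. 164. 165. 165. 159. 163. 154. 161. 161.   2.]
 [  7.  97. 156. 158. 160. 157. 162. 164. 162. 165. 160. 161. 158. 162. 160. 161. 160. 160.  -1.]
 [ -3. 103. 153.  38.  37.  51. 111. 108. 113. 161. 161. 162. 159. 164. 161. 161. 163. 165.   3.]
 [  6. 104. 159.  33.  33.  55. 111. 108. 109. 114. 115.  34.  31.  33. 156. 160. 161. 161.  -1.]
 [ 10. 107. 100.  36.  33.  55. 110. 110. 112. 112. 109.  34.  36.  34.  75.  99. 131. 156.  -1.]
 [ 11. 114. 102.  36.  34.  56.  95. 111. 106. 109. 107.  33.  36.  32.  76.  87. 133. 157.   4.]
 [ 20. 115.  35.  31.  35.  48.  83. 111. 113. 114.  38.  38.  35.  35.  77.  89. 134. 154.  -4.]
 [ 21. 123.  36.  28.  34.  32.  64. 100. 112.  96.  29.  34.  34.  37.  81.  92. 133.  -2.  -1.]
 [ 25.  91. 133. 135. 
[... 1468 characters left out ...]
-0.252  0.147]
 [ 0.58  -0.249  0.151]
 [ 0.575 -0.243  0.15 ]
 [ 0.577 -0.24   0.153]
 [ 0.58  -0.236  0.149]
 [ 0.578 -0.232  0.151]
 [ 0.581 -0.228  0.148]
 [ 0.581 -0.222  0.15 ]
 [ 0.586 -0.217  0.149]
 [ 0.58  -0.214  0.152]
 [ 0.586 -0.21   0.146]
 [ 0.586 -0.206  0.15 ]
 [ 0.579 -0.202  0.145]
 [ 0.583 -0.198  0.151]
 [ 0.59  -0.191  0.145]
 [ 0.584 -0.187  0.152]
 [ 0.59  -0.183  0.145]
 [ 0.612 -0.18   0.137]
 [ 0.583 -0.179  0.155]
 [ 0.595 -0.178  0.149]
 [ 0.589 -0.177  0.153]
 [ 0.615 -0.175  0.134]
 [ 0.612 -0.175  0.137]
 [ 0.593 -0.173  0.144]]
chip 139 [0.532 0.277 0.059] [0.503 0.246 0.05 ] [0.56  0.307 0.067] ((0.5313647985458374, 0.2762141823768616), 0.03140690550208092)
```

View pics/crop1.png

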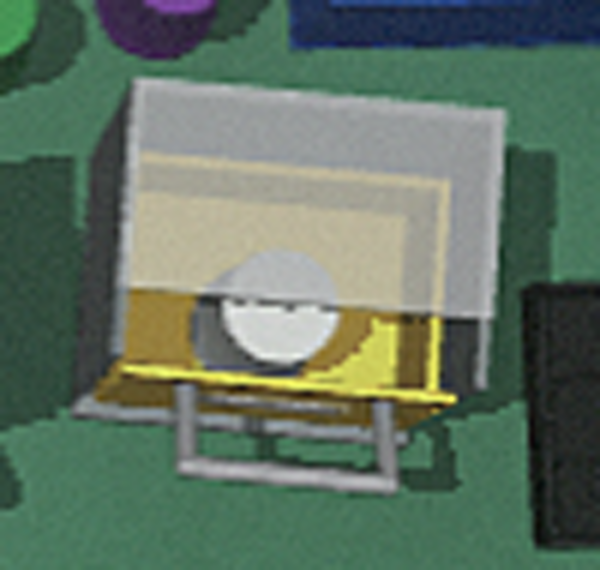

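The crop shows the silver cup's closed end at about (281,305) in the crop, just behind the yellow front wall, and the bar at about (285,478). Next I fit the handle line and the cup.

```bash
cat >> h.py <<'E'
from scipy.spatial.transform import Rotation as Ro
def pose():
    o=ctrl.get_obs(); return o["tool_pos"],Ro.from_euler("xyz",o["orientation"],degrees=True)
def togo(p,R):
    """shift (cm, current tool axes) then turn (rotvec, tool axes)"""
    p0,R0=pose(); print("shift cm",(R0.inv().apply(np.array(p)-p0)*100).round(2),"turn",(R0.inv()*R).as_rotvec().round(3))
def down(yaw,tilt=0): return Ro.from_euler("xyz",[180,0,yaw],degrees=True)*Ro.from_rotvec([0,-tilt,0])
E
python3 - <<'E'
from h import *
z=np.load("pics/top0.npz");p,d=z["p"],z["d"];P=pts("top",d)
R=P[199:212,338:392].reshape(-1,3);H=R[(R[:,2]>.135)&(R[:,2]<.165)&(R[:,0]<.5975)]
vx,vy,x0,y0=cv2.fitLine(H[:,:2].astype(np.float32),cv2.DIST_HUBER,0,.01,.01).ravel()
t=(H[:,:2]-[x0,y0])@[vx,vy];print("bar",len(H),H.mean(0),np.percentile(t,[0,100]),"yaw",np.degrees(np.arctan2(-vx/vy,1)))
tm=(t.min()+t.max())/2;print("mid",x0+tm*vx,y0+tm*vy)
R=P[140:185,330:400].reshape(-1,3);F=R[(R[:,2]>.15)&(R[:,2]<.17)];r=cv2.minAreaRect(F[:,:2].astype(np.float32));print("roof",r)
R=P[170:190,340:380].reshape(-1,3);C=R[(R[:,2]>.104)&(R[:,2]<.12)];print("cuptop",len(C),cv2.minEnclosingCircle(C[:,:2].astype(np.float32)),C.max(0),C.min(0))
togo([.583,-.219,.25],down(-97))
E
```

```text
bar 158 [ 0.58271473 -0.22154071  0.14857199] [-0.0636398   0.03211505] yaw -4.695731
mid 0.5826745684233866 -0.21953929541704648
roof ((0.6892955899238586, -0.2316036969423294), (0.16733020544052124, 0.12402141094207764), 84.81086730957031)
cuptop 171 ((0.6450480222702026, -0.2075003981590271), 0.046300023794174194) [ 0.66581143 -0.16446797  0.11977906] [ 0.62514215 -0.2505328   0.10406545]
shift cm [-46.65  26.2   -1.6 ] turn [ 1.000e-03  1.000e-03 -1.084e+00]
```

Call:
move_arm --moves '[2.6,-3.9,2.18,0,0,0,0,2.6,-3.9,2.18,0,0,0,0,2.6,-3.9,2.18,0,0,0,0,2.6,-3.9,2.18,0,0,0,0,2.6,-3.9,2.18,0,0,0,0,2.6,-3.9,2.18,0,0,0,0]'

```text
clock: 0.7
tool_pos: [0.4135, -0.4232, 0.2343]
orientation: [180.0, -0.0, -159.1]
force: [0.5, -0.2, -0.1]
opening: 0.045
gripper_force: 0.0
```

Call:
move_arm --moves '[2.6,-3.9,2.18,0,0,0,0,2.6,-3.9,2.18,0,0,0,0,2.6,-3.9,2.18,0,0,0,0,2.6,-3.9,2.18,0,0,0,0,2.6,-3.9,2.18,0,0,0,0,2.6,-3.9,2.18,0,0,0,0]'

```text
clock: 1.3
tool_pos: [0.5854, -0.2175, 0.2344]
orientation: [180.0, -0.0, -159.1]
force: [0.9, -1.2, 0.2]
opening: 0.0257
gripper_force: 0.0
```

Call:
move_arm --moves '[2.6,0,0,0,0,0,-0.139,2.6,0,0,0,0,0,-0.139,2.6,0,0,0,0,0,-0.139,2.6,0,0,0,0,0,-0.139,2.6,0,0,0,0,0,-0.139,2.6,0,0,0,0,0,-0.139,2.6,0,0,0,0,0,-0.139,2.6,0,0,0,0,0,-0.139]'

```text
clock: 2.1
tool_pos: [0.5844, -0.2191, 0.2341]
orientation: [179.9, 0.0, -95.1]
force: [0.9, 0.5, 0.3]
opening: 0.026
gripper_force: 0.0
```

```bash
python3 - <<'E'
from h import *
print(pose()[0],ctrl.get_obs()["orientation"],ctrl.get_obs()["force"],ctrl.get_obs()["opening"])
togo([.582,-.2205,.140],down(-95.2))
E
```

```text
[ 0.58440209 -0.21914344  0.23408524] [ 1.79949275e+02  7.96568065e-03 -9.50595937e+01] [0.9221122  0.49791001 0.31554164] 0.026005322644039593
shift cm [0.16 0.22 9.41] turn [0.001 0.    0.002]
```

Call:
move_arm --moves '[2.6,0.16,0.22,1.4,0,0,0,2.6,0,0,2,0,0,0,2.6,0,0,2,0,0,0,2.6,0,0,1.5,0,0,0,2.6,0,0,1.5,0,0,0,2.6,0,0,1,0,0,0,2.6,0,0,0,0,0,0]'

```text
clock: 2.8
tool_pos: [0.5813, -0.2204, 0.1388]
orientation: [179.8, 0.0, -95.4]
force: [-0.1, 0.4, -0.1]
opening: 0.0259
gripper_force: 0.0
```

Call:
move_arm --moves '[0.6,0,0,0,0,0,0,0.6,0,0,0,0,0,0,0.6,0,0,0,0,0,0,0.6,0,0,0,0,0,0,0.6,0,0,0,0,0,0,0.6,0,0,0,0,0,0]'

```text
clock: 3.4
tool_pos: [0.5807, -0.2206, 0.1412]
orientation: [179.9, 0.0, -95.4]
force: [-5.7, 0.9, 4.1]
opening: 0.0091
gripper_force: 30.0
```

Call:
move_arm --moves '[0.6,0,0.28,0.155,0,0,0,0.6,0,0.28,0.16,0,0,0,0.6,0,0.28,0.17,0,0,0,0.6,0,0.28,0.175,0,0,0,0.6,0,0.265,0.185,0,0,0,0.6,0,0.265,0.19,0,0,0,0.6,0,0.26,0.195,0,0,0,0.6,0,0.26,0.2,0,0,0]'

```text
clock: 4.2
tool_pos: [0.5613, -0.2185, 0.1282]
orientation: [-179.8, 0.0, -95.4]
force: [-2.7, 3.4, 9.0]
opening: 0.0093
gripper_force: 30.0
```

Call:
move_arm --moves '[0.6,0,0.25,0.21,0,0,0,0.6,0,0.245,0.215,0,0,0,0.6,0,0.24,0.22,0,0,0,0.6,0,0.235,0.225,0,0,0,0.6,0,0.225,0.235,0,0,0,0.6,0,0.22,0.24,0,0,0,0.6,0,0.215,0.24,0,0,0,0.6,0,0.21,0.245,0,0,0]'

```text
clock: 5.0
tool_pos: [0.5424, -0.2164, 0.1092]
orientation: [-179.9, 0.0, -95.4]
force: [-2.2, 4.4, 5.2]
opening: 0.0088
gripper_force: 30.0
```

Forces are low and the bar is following. I continue to about 0.66 rad.

Call:
move_arm --moves '[0.6,0,0.2,0.25,0,0,0,0.6,0,0.2,0.26,0,0,0,0.6,0,0.19,0.26,0,0,0,0.6,0,0.19,0.27,0,0,0,0.6,0,0.17,0.27,0,0,0,0.6,0,0.17,0.28,0,0,0,0.6,0,0.165,0.28,0,0,0,0.6,0,0.165,0.28,0,0,0]'

```text
clock: 5.8
tool_pos: [0.5278, -0.2148, 0.0872]
orientation: [-180.0, 0.1, -95.4]
force: [-3.0, 5.2, 4.6]
opening: 0.0089
gripper_force: 30.0
```

Call:
move_arm --moves '[0.6,0,0.12,0.23,0,0,0,0.6,0,0.11,0.23,0,0,0,0.6,0,0.11,0.24,0,0,0,0.6,0,0,0,0,0,0,0.6,0,0,0,0,0,0]'

```text
clock: 6.3
tool_pos: [0.5242, -0.2144, 0.08]
orientation: [180.0, 0.1, -95.4]
force: [-2.9, 4.0, 2.9]
opening: 0.009
gripper_force: 30.0
```

```bash
python3 - <<'E'
from h import *
p,d=snap("side");P=pts("side",d)
cv2.imwrite("pics/s1.png",cv2.resize(p[70:220,210:410],(800,600))[...,::-1])
o=ctrl.get_obs();print(o["tool_pos"],o["force"])
E
```

```text
[ 0.52421503 -0.21444555  0.0800607 ] [-2.8613437   5.92078927  2.87224546]
```

View pics/s1.png

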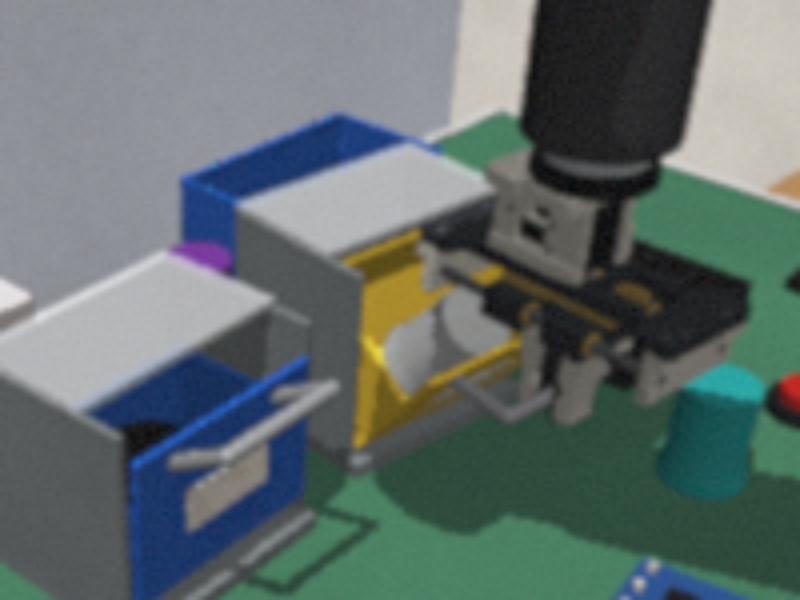

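The picture shows the yellow bin tilted with the silver cup lying in it at about (440,335), and the gripper on the bar. I release it, rise and back off towards the robot.

Call:
move_arm --moves '[0.6,0,0.1,0.25,0,0,0,2.0,0,0,0,0,0,0,2.0,0,0,0,0,0,0,2.0,0,0,0,0,0,0,2.0,0,0,-1.5,0,0,0,2.0,0,0,-3,0,0,0,2.0,0,0,-4,0,0,0,2.0,0,0,-4,0,0,0]'

```text
clock: 7.15
tool_pos: [0.5234, -0.2152, 0.2034]
orientation: [180.0, -0.0, -95.4]
force: [0.8, -1.0, 0.6]
opening: 0.02
gripper_force: 0.0
```

Call:
move_arm --moves '[6.8,0,2,-4,0,0,0,6.8,0,3,-3,0,0,0,6.8,0,3,-2,0,0,0,6.8,0,3,0,0,0,0,6.8,0,0,0,0,0,0]'

```text
clock: 7.65
tool_pos: [0.4117, -0.2047, 0.2937]
orientation: [-179.8, 0.0, -95.4]
force: [0.9, 0.4, -0.3]
opening: 0.0545
gripper_force: 0.0
```

```bash
python3 - <<'E'
from h import *
for n in("side","top"):
    p,d=snap(n); np.savez(f"pics/{n}1.npz",p=p,d=d)
    if n=="side":A=p[100:200,250:350]
    else:B=p[130:230,320:420]
cv2.imwrite("pics/c1.png",np.hstack([cv2.resize(A,(400,400)),cv2.resize(B,(400,400))])[...,::-1])
print(pose()[0])
E
```

```text
[ 0.4139712  -0.20487265  0.29282   ]
```

View pics/c1.png

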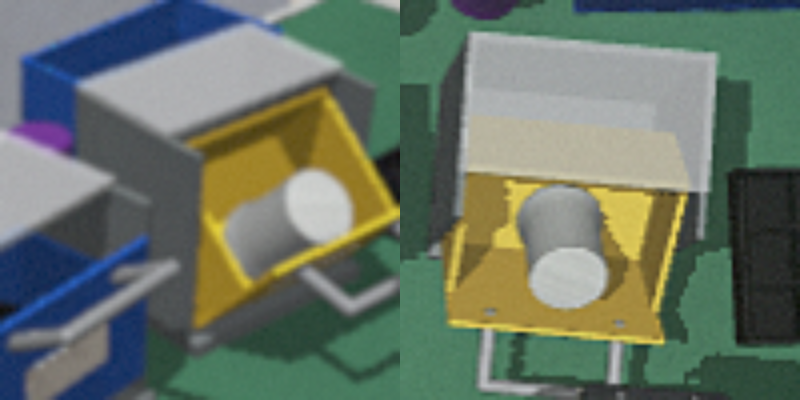

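The bin rests open and the cup stands on its floor with its axis leaning forward. The closed end is at about (362,199) in the top view and (330,151) in the side view. I fit that end disc.

```bash
python3 - <<'E'
from h import *
xh=np.array([np.cos(np.radians(-5.2)),np.sin(np.radians(-5.2)),0]);yh=np.array([-xh[1],xh[0],0]);hg=np.array([.642,-.226,.03])
B=np.array([xh,yh,[0,0,1]])
for n,c in(("top",(362,199)),("side",(330,151))):
    z=np.load(f"pics/{n}1.npz");p,d=z["p"],z["d"];P=pts(n,d)
    hsv=cv2.cvtColor(p,cv2.COLOR_RGB2HSV)
    m=((hsv[...,1]<50)&(hsv[...,2]>195)).astype(np.uint8)
    w=np.zeros_like(m);cv2.circle(w,c,22,1,-1);m&=w
    k,l,s,ce=cv2.connectedComponentsWithStats(m);i=1+s[1:,4].argmax();Mk=l==i
    cnt=max(cv2.findContours(Mk.astype(np.uint8),0,1)[0],key=len)
    e=cv2.fitEllipse(cnt);Q=P[Mk];Q=Q[~np.isnan(Q[:,0])]
    q=(Q-hg)@B.T;mean=np.median(q,0)
    A=np.c_[q[:,0],q[:,1],np.ones(len(q))]
    g=np.abs(q[:,2]-mean[2])<.03
    co=np.linalg.lstsq(A[g],q[g,2],rcond=None)[0]
    nn=np.array([-co[0],-co[1],1]);nn/=np.linalg.norm(nn)
    k,D,T=K(n);r=cv2.undistortPoints(np.array([[e[0]]],float),k,D)[0,0];ray=B@(T[:3,:3]@[r[0],r[1],1]);o=B@(T[:3,3]-hg)
    t=(co[2]-o[2]+co[0]*o[0]+co[1]*o[1])/(ray[2]-co[0]*ray[0]-co[1]*ray[1])
    print(n,Mk.sum(),e,"centre_h",(o+t*ray).round(4),"med",mean.round(4),"normal",nn.round(3),"lean",np.arctan2(-nn[0],nn[2]))
th=.7
for a in(.012,.016,.018,.02,.03):
  print(a,-.08*np.sin(th)+a*np.cos(th),.08*np.cos(th)+a*np.sin(th))
E
```

```text
top 75 ((361.7306823730469, 199.33212280273438), (13.596837043762207, 16.683300018310547), 76.585205078125) centre_h [-0.0438 -0.0043  0.0715] med [-0.0369 -0.0037  0.0761] normal [-0.635  0.003  0.772] lean 0.6885736747572085
side 189 ((328.9831848144531, 150.816650390625), (12.872513771057129, 16.83111000061035), 143.6562042236328) centre_h [-0.045  -0.0036  0.0712] med [-0.0457 -0.0037  0.0716] normal [-0.664 -0.003  0.748] lean 0.7258277801653128
0.012 -0.04235930873160142 0.06891798722961137
0.016 -0.039299939982463464 0.07149485797856213
0.018 -0.03777025560789449 0.07278329335303751
0.02 -0.03624057123332551 0.0740717287275129
0.03 -0.02859214936048063 0.0805139055998898
```

Call:
move_arm --moves '[6.8,0,0,0,0,0,0.1425,6.8,0,0,0,0,0,0.1425,6.8,0,0,0,0,0,0.1425,6.8,0,0,0,0,0,0.1425,6.8,0,0,0,0,0,0.1425,6.8,0,0,0,0,0,0.1425]'

```text
clock: 8.35
tool_pos: [0.4149, -0.2049, 0.2914]
orientation: [180.0, -0.1, -144.7]
force: [-0.3, 0.7, 0.4]
opening: 0.0678
gripper_force: 0.0
```

Call:
move_arm --moves '[6.8,0,0,0,0,0,0.1425,6.8,0,0,0,0,0,0.1425,6.8,0,0,0,0,0,0.1425,6.8,0,0,0,0,0,0.1425,6.8,0,0,0,0,0,0.1425]'

```text
clock: 8.85
tool_pos: [0.415, -0.2049, 0.2914]
orientation: [-180.0, -0.1, 174.5]
force: [-0.2, -0.6, -0.4]
opening: 0.0678
gripper_force: 0.0
```

```bash
cat >> h.py <<'E'
xh=np.array([np.cos(np.radians(-5.2)),np.sin(np.radians(-5.2)),0]);yh=np.array([-xh[1],xh[0],0]);hg=np.array([.642,-.226,.03])
B=np.array([xh,yh,[0,0,1]])
E
python3 - <<'E'
from h import *
print(ctrl.get_obs()["joint_pos"],pose()[0],ctrl.get_obs()["orientation"])
ax=np.array([-np.sin(.705),0,np.cos(.705)])
t=np.array([-.0445,-.004,.0713])-.014*ax
for k in(.0,.09): w=hg+B.T@(t+k*ax);print(w);togo(w,down(174.8,.705))
E
```

```text
[-1.78328231e+00 -1.98074780e+00 -1.93866245e+01  1.05893041e-02
 -7.26657752e+01 -9.37535456e+01] [ 0.41495129 -0.20487743  0.29135298] [-1.79985227e+02 -7.08369366e-02  1.74466324e+02]
[ 0.60635575 -0.22677265  0.09063744]
shift cm [-19.29  -0.33  20.05] turn [-0.002 -0.706 -0.005]
[ 0.54827274 -0.22148668  0.15918248]
shift cm [-13.45  -0.36  13.2 ] turn [-0.002 -0.706 -0.005]
```

Call:
move_arm --moves '[6.8,-3.35,-0.09,2.3,0,0,0,6.8,-3.35,-0.09,2.3,0,0,0,6.8,-3.35,-0.09,2.3,0,0,0,6.8,-3.35,-0.09,2.3,0,0,0]'

```text
clock: 9.25
tool_pos: [0.5493, -0.2208, 0.1981]
orientation: [-180.0, -0.0, 174.8]
force: [0.2, -0.0, 0.6]
opening: 0.0681
gripper_force: 0.0
```

Call:
move_arm --moves '[6.8,0,0,0,0,-0.118,0,6.8,0,0,0,0,-0.118,0,6.8,0,0,0,0,-0.118,0,6.8,0,0,0,0,-0.118,0,6.8,0,0,0,0,-0.118,0,6.8,0,0,0,0,-0.116,0,6.8,0,0,0,0,0,0]'

```text
clock: 9.95
tool_pos: [0.5396, -0.2257, 0.1949]
orientation: [179.7, 39.0, 174.8]
force: [-1.1, -1.1, 0.0]
opening: 0.0678
gripper_force: 0.0
```

```bash
python3 - <<'E'
from h import *
print(ctrl.get_obs()["joint_pos"],pose()[0],ctrl.get_obs()["orientation"])
ax=np.array([-np.sin(.705),0,np.cos(.705)])
t=np.array([-.0445,-.004,.0713])-.014*ax
togo(hg+B.T@t,down(174.8,.705))
E
```

```text
[  -4.10924354   -1.96565603  -51.57636565   16.71270247   -1.49536847
 -107.59310038] [ 0.5396421  -0.22572527  0.19493863] [179.71376417  38.95817241 174.75165589]
shift cm [ 1.38  0.44 12.3 ] turn [ 0.004 -0.025 -0.001]
```

The wrist is close to its aligned limit (j5 = -1.5°), so I won't take the full 40° tilt. Tilting the tool about 25° and gripping across the hinge axis, near the cup's closed end, also keeps the body above the housing.

Call:
move_arm --moves '[6.8,0,0,-1,0,0.08,0,6.8,0,0,-1,0,0.08,0,6.8,0,0,0,0,0.08,0,6.8,0,0,0,0,0,0]'

```text
clock: 10.35
tool_pos: [0.5391, -0.2261, 0.2193]
orientation: [179.9, 26.2, 174.9]
force: [0.4, 0.9, -0.2]
opening: 0.0681
gripper_force: 0.0
```

```bash
python3 - <<'E'
from h import *
print(ctrl.get_obs()["joint_pos"],pose()[0],ctrl.get_obs()["orientation"])
ax=np.array([-np.sin(.705),0,np.cos(.705)])
t=np.array([-.0445,-.004,.0713])-.006*ax
togo(hg+B.T@t,down(174.8,.436)); print(hg+B.T@t)
E
```

```text
[ -3.07600217  -0.3818469  -33.53699857   1.5458008  -30.62842328
 -93.13871736] [ 0.53909654 -0.22606978  0.2192536 ] [179.89629784  26.2363592  174.9079055 ]
shift cm [-0.13  0.5  13.73] turn [0.003 0.022 0.002]
[ 0.60119281 -0.22630279  0.09673033]
```

Call:
move_arm --moves '[6.8,-0.1,0.25,2.5,0,0.02,0,6.8,0,0.25,2.5,0,0,0,6.8,0,0,2.5,0,0,0,6.8,0,0,1.5,0,0,0,6.8,0,0,0,0,0,0]'

```text
clock: 10.85
tool_pos: [0.5742, -0.2243, 0.1329]
orientation: [179.9, 24.8, 174.8]
force: [-0.9, 0.2, 0.3]
opening: 0.0679
gripper_force: 0.0
```

```bash
python3 - <<'E'
from h import *
print(ctrl.get_obs()["joint_pos"],ctrl.get_obs()["orientation"])
ax=np.array([-np.sin(.705),0,np.cos(.705)])
t=np.array([-.0445,-.004,.0713])-.006*ax
togo(hg+B.T@t,down(174.8,.436))
for n,sl in(("side",np.s_[100:200,250:350]),("top",np.s_[140:240,310:410])):
    p,d=snap(n)
    if n=="side":A=p[sl]
    else:Bp=p[sl]
cv2.imwrite("pics/c2.png",np.hstack([cv2.resize(A,(400,400)),cv2.resize(Bp,(400,400))])[...,::-1])
E
```

```text
[ -2.63853439   9.27053248 -36.12927771   2.73579047 -19.86516676
 -94.88478271] [179.86287281  24.77187889 174.81583558]
shift cm [-0.95  0.03  4.42] turn [ 0.003 -0.004  0.   ]
```

View pics/c2.png

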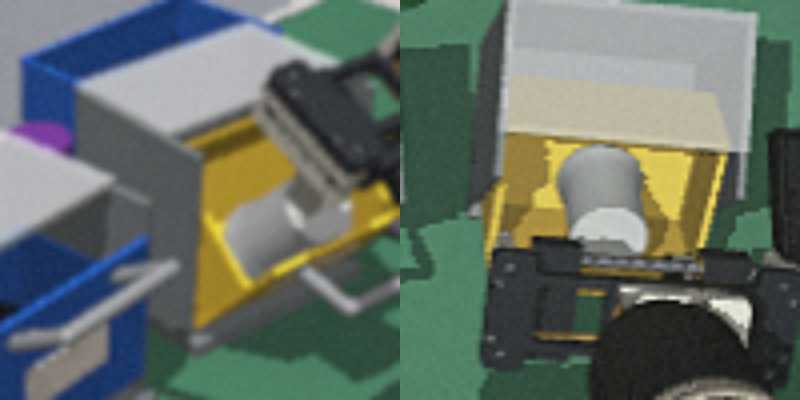

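The gripper lines up with the cup, which is at about (295,215) in the left panel, and nothing is touched. I go in.

Call:
move_arm --moves '[6.8,-0.3,0,1,0,0,0,6.8,-0.3,0,1,0,0,0,6.8,-0.2,0,1,0,0,0,6.8,-0.15,0,0.8,0,0,0,6.8,0,0,0.6,0,0,0,6.8,0,0,0,0,0,0]'

```text
clock: 11.55
tool_pos: [0.602, -0.2268, 0.0994]
orientation: [179.9, 24.9, 174.8]
force: [-0.3, -0.3, -0.2]
opening: 0.0681
gripper_force: 0.0
```

Call:
move_arm --moves '[6.2,0,0,0,0,0,0,5.8,0,0,0,0,0,0,5.5,0,0,0,0,0,0,5.0,0,0,0,0,0,0,5.0,0,0,0,0,0,0,5.0,0,0,0,0,0,0]'

```text
clock: 12.15
tool_pos: [0.6025, -0.2269, 0.1012]
orientation: [179.9, 25.1, 174.8]
force: [-1.1, -0.1, 3.3]
opening: 0.053
gripper_force: 30.0
```

Gripped at 53 mm, but the TCP sits about 4 mm high. I reseat it a little deeper.

Call:
move_arm --moves '[6.4,0,0,0,0,0,0,6.4,0,0,0,0,0,0,6.4,0,0,0.25,0,0,0,6.4,0,0,0.25,0,0,0,6.4,0,0,0,0,0,0]'

```text
clock: 12.65
tool_pos: [0.6043, -0.2269, 0.0955]
orientation: [179.9, 25.0, 174.8]
force: [0.8, 0.2, 0.2]
opening: 0.064
gripper_force: 0.0
```

Call:
move_arm --moves '[6.0,0,0,0,0,0,0,5.6,0,0,0,0,0,0,5.0,0,0,0,0,0,0,5.0,0,0,0,0,0,0,5.0,0,0,0,0,0,0,5.0,0,0,0,0,0,0]'

```text
clock: 13.25
tool_pos: [0.6044, -0.2271, 0.0962]
orientation: [179.9, 25.1, 174.8]
force: [0.9, -1.4, 0.1]
opening: 0.0538
gripper_force: 30.0
```

Call:
move_arm --moves '[5.0,0.2,0,-1,0,0,0,5.0,0.2,0,-1,0,0,0,5.0,0.3,0,-1.5,0,0,0,5.0,0.3,0,-1.5,0,0,0,5.0,0.3,0,-2,0,0,0,5.0,0.3,0,-2,0,0,0,5.0,0.3,0,-2.5,0,0,0,5.0,0,0,-2.5,0,0,0]'

```text
clock: 14.05
tool_pos: [0.526, -0.2201, 0.2156]
orientation: [179.9, 25.0, 174.8]
force: [0.8, -0.5, -1.7]
opening: 0.0537
gripper_force: 30.0
```

Call:
move_arm --moves '[5.0,0.5,0,-3,0,0,0,5.0,0.5,0,-3,0,0,0,5.0,0.5,0,-3,0,0,0,5.0,0,0,0,0,0,0]'

```text
clock: 14.45
tool_pos: [0.4756, -0.216, 0.2948]
orientation: [179.9, 25.4, 174.8]
force: [-0.5, 0.0, -1.0]
opening: 0.0535
gripper_force: 30.0
```

```bash
python3 - <<'E'
from h import *
for n in("side","top"):
    p,d=snap(n); np.savez(f"pics/{n}2.npz",p=p,d=d)
    if n=="side":A=p[20:240,200:440]
    else:Bp=p[120:340,240:480]
cv2.imwrite("pics/c3.png",np.hstack([cv2.resize(A,(400,366)),cv2.resize(Bp,(400,366))])[...,::-1])
print(ctrl.get_obs())
E
```

```text
{'clock': 14.55, 'joint_pos': array([ -1.92312392, -10.32155271, -31.87055982,   1.78648286,
       -43.31303853, -94.25470242]), 'qvel': array([-0.07275415,  2.39532219, -0.93314799, -0.20526547,  0.42649782,
        0.0197182 ]), 'tau': array([-4.84187761e-02, -1.84816056e+01,  3.23907351e+01,  7.52907962e+00,
        1.55086454e+00,  1.80066016e-02]), 'tool_pos': array([ 0.47586975, -0.21571129,  0.29106854]), 'orientation': array([179.83693714,  25.17925674, 174.81245141]), 'force': array([-0.47157172, -0.34954494, -2.66488044]), 'moment': array([0.08178816, 1.76188291, 0.06262505]), 'gripper_force': 29.951768894243287, 'opening': 0.05351560340980417}
```

View pics/c3.png

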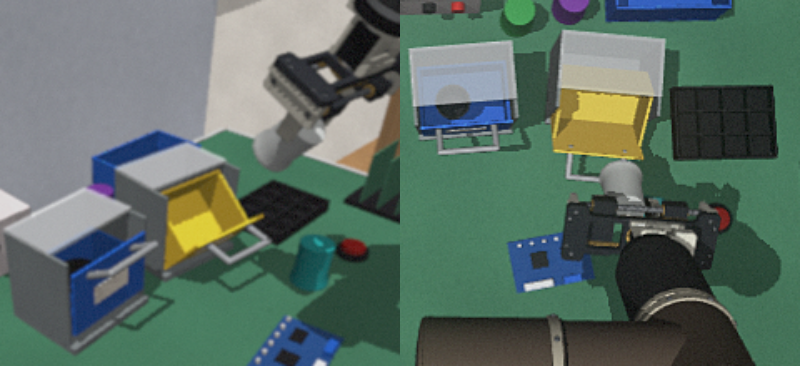

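The silver cup is held, still leaning, and clear of the open bin. I turn it upright.

Call:
move_arm --moves '[5.0,0,0,0,0,0.101,0,5.0,0,0,0,0,0.101,0,5.0,0,0,0,0,0.101,0,5.0,0,0,0,0,0.101,0,5.0,0,0,0,0,0.101,0,5.0,0,0,0,0,0.1,0,5.0,0,0,0,0,0.1,0,5.0,0,0,0,0,0,0]'

```text
clock: 15.35
tool_pos: [0.4778, -0.2156, 0.2859]
orientation: [179.9, -15.9, 174.9]
force: [-0.1, -0.1, -2.8]
opening: 0.0533
gripper_force: 30.0
```

```bash
python3 - <<'E'
from h import *
o=ctrl.get_obs();print(o["joint_pos"],o["tool_pos"],o["orientation"])
togo([.5335,.2763,.23],down(174.8,-.266))
E
```

```text
[ -3.29876381  14.31278278  -2.99340203  -0.63142596 -88.58382747
 -91.68733688] [ 0.47778838 -0.21556196  0.285918  ] [179.85375087 -15.90148133 174.93062252]
shift cm [-2.69 49.47  5.17] turn [ 0.002 -0.012  0.002]
```

Call:
move_arm --moves '[5.0,-0.1,2,0,0,-0.012,0,5.0,-0.2,3.5,0,0,0,0,5.0,-0.2,4,0,0,0,0,5.0,-0.2,4,0,0,0,0,5.0,-0.2,4,0,0,0,0,5.0,-0.2,4,0,0,0,0,5.0,-0.2,4,0,0,0,0,5.0,-0.2,4,0,0,0,0]'

```text
clock: 16.15
tool_pos: [0.5171, 0.0782, 0.2862]
orientation: [179.9, -14.6, 174.9]
force: [1.1, -0.3, -1.2]
opening: 0.0537
gripper_force: 30.0
```

Call:
move_arm --moves '[5.0,-0.2,4,0,0,0,0,5.0,-0.2,4,0,0,0,0,5.0,-0.2,4,0.5,0,0,0,5.0,-0.2,3.5,1,0,0,0,5.0,-0.2,3,1,0,0,0,5.0,0,1.5,1,0,0,0,5.0,0,0,1,0,0,0,5.0,0,0,0,0,0,0]'

```text
clock: 16.95
tool_pos: [0.5323, 0.2754, 0.2391]
orientation: [-180.0, -14.8, 174.9]
force: [-0.6, -0.3, -1.9]
opening: 0.0536
gripper_force: 30.0
```

```bash
python3 - <<'E'
from h import *
o=ctrl.get_obs();print(o["joint_pos"],o["tool_pos"],o["orientation"])
for n in("side","top"):
    p,d=snap(n); np.savez(f"pics/{n}3.npz",p=p,d=d)
    if n=="side":A=p[170:330,120:280]
    else:Bp=p[150:290,120:260]
cv2.imwrite("pics/c4.png",np.hstack([cv2.resize(A,(400,400)),cv2.resize(Bp,(400,400))])[...,::-1])
E
```

```text
[  39.17355927   21.31967887    5.11258055  -10.31650208  -84.59951409
 -132.32344775] [0.53227121 0.27539508 0.23909183] [-179.99520884  -14.80289035  174.90199023]
```

View pics/c4.png

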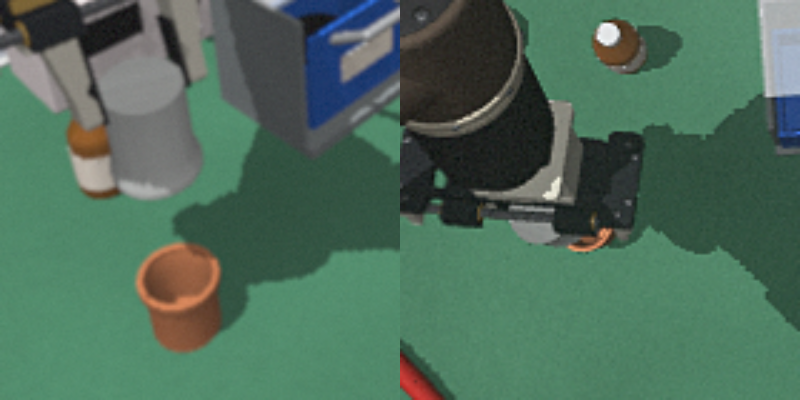

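The cup looks nearly upright above the chip cup. It is at about (182,220) in the full side picture, and the chip cup rim is at about (192,280). I fit both from the same side camera.

```bash
cat > fit.py <<'E'
from h import *
from scipy.optimize import least_squares
def fitcup(p,d,c,zr):
    """dust cup axis from side view: seed pixel c, z range of body"""
    P=pts("side",d);hsv=cv2.cvtColor(p,cv2.COLOR_RGB2HSV)
    m=((hsv[...,1]<45)&(hsv[...,2]>70)&(np.abs(P[...,0]-.53)<.05)&(np.abs(P[...,1]-.276)<.05)&(P[...,2]>zr[0])&(P[...,2]<zr[1])).astype(np.uint8)
    w=np.zeros_like(m);w[c[1]-38:c[1]+38,c[0]-20:c[0]+22]=1;m&=w
    m=cv2.erode(m,np.ones((3,3)));k,l,s,_=cv2.connectedComponentsWithStats(m);M=l==1+s[1:,4].argmax()
    return P[M],M
def axisfit(Q,z0,r):
    f=lambda a:np.hypot(Q[:,0]-a[0]-a[2]*(Q[:,2]-z0),Q[:,1]-a[1]-a[3]*(Q[:,2]-z0))-r
    s=least_squares(f,[.53,.276,0,0],loss="soft_l1",f_scale=.003);return s.x,np.sqrt(np.mean(s.fun**2))
def chip(p,d):
    P=pts("side",d);hsv=cv2.cvtColor(p,cv2.COLOR_RGB2HSV)
    M=(hsv[...,0]<14)&(hsv[...,1]>90)&(np.abs(P[...,0]-.53)<.045)&(np.abs(P[...,1]-.276)<.045)&(P[...,2]>-.01)&(P[...,2]<.075)
    return P,M
E
python3 - <<'E'
from fit import *
z=np.load("pics/side3.npz");p,d=z["p"],z["d"]
Q,M=fitcup(p,d,(182,220),(.16,.26));print(len(Q),Q.min(0),Q.max(0))
ztop=np.percentile(Q[:,2],98);print("ztop",ztop)
m=(Q[:,2]<ztop-.01)&(Q[:,2]>ztop-.053);print(m.sum(),axisfit(Q[m],ztop-.075,.027))
T=Q[Q[:,2]>ztop-.008];
C=np.c_[T[:,:2]-T[:,:2].mean(0),np.ones(len(T))];co=np.linalg.lstsq(C,T[:,2],rcond=None)[0];print("cap",len(T),co,T.mean(0))
P,Mc=chip(p,d);Z=P[...,2]
k=Mc&(Z>.052);print("chip rim",k.sum(),cv2.minEnclosingCircle(P[k][:,:2].astype(np.float32)))
k=Mc&(Z>.005)&(Z<.036);print("chip body",k.sum(),axisfit(P[k],.06,.027))
E
```

```text
1574 [0.49858682 0.25302811 0.17386044] [0.55046224 0.30468885 0.24984283]
ztop 0.248335137249439
600 (array([ 0.53095063,  0.274109  , -0.04124214,  0.03665388]), np.float64(0.0006032038418007407))
cap 612 [ 0.07438871 -0.04643904  0.24638428] [0.52231276 0.27830517 0.24638428]
chip rim 342 ((0.5280364155769348, 0.27664342522621155), 0.03121301718056202)
chip body 459 (array([0.52804633, 0.2784777 , 0.02505781, 0.0368724 ]), np.float64(0.002888983162561396))
```

```bash
python3 - <<'E'
from fit import *
z=np.load("pics/side3.npz");P=pts("side",z["d"])
g=(np.abs(P[...,2])<.012)&(np.abs(P[...,0]-.5)<.12)&(np.abs(P[...,1]-.27)<.12)
T=P[g];co=np.linalg.lstsq(np.c_[T[:,:2],np.ones(len(T))],T[:,2],rcond=None)[0];print(g.sum(),co)
z=np.load("pics/side0.npz");P,M=chip(z["p"],z["d"]);k=M&(P[...,2]>.052)
print(k.sum(),cv2.minEnclosingCircle(P[k][:,:2].astype(np.float32)))
E
```

```text
12545 [ 8.44073427e-04 -7.08110096e-04  8.11933065e-05]
339 ((0.5287400484085083, 0.27742332220077515), 0.0315256305038929)
```

Call:
move_arm --moves '[5.0,0,0,0,0,0.05,0,5.0,0,0,0,0,0,0,5.0,0,0,0,0,0,0]'

```text
clock: 17.35
tool_pos: [0.5343, 0.2752, 0.2416]
orientation: [179.9, -17.4, 174.8]
force: [-0.2, -0.4, -1.4]
opening: 0.0533
gripper_force: 30.0
```

```bash
cat > chk.py <<'E'
from fit import *
import sys
p,d=snap("side");zt=float(sys.argv[1]);c=(int(sys.argv[2]),int(sys.argv[3]))
Q,M=fitcup(p,d,c,(zt-.08,zt+.02));ztop=np.percentile(Q[:,2],98)
m=(Q[:,2]<ztop-.01)&(Q[:,2]>ztop-.053);print(m.sum(),"ztop",ztop,"rim/tilt",axisfit(Q[m],ztop-.075,.027))
P,Mc=chip(p,d);k=Mc&(P[...,2]>.052);print("chip",k.sum(),cv2.minEnclosingCircle(P[k][:,:2].astype(np.float32)))
o=ctrl.get_obs();print(o["tool_pos"],o["orientation"],o["force"])
cv2.imwrite("pics/last.png",p[...,::-1])
E
python3 chk.py .247 182 220
```

```text
569 ztop 0.25066827571338995 rim/tilt (array([ 0.5302697 ,  0.27465992, -0.00203488,  0.02313471]), np.float64(0.0006115005181810151))
chip 335 ((0.5283100008964539, 0.27651354670524597), 0.03095581941306591)
[0.53401582 0.27542386 0.2416103 ] [179.85818577 -17.4191187  174.86235604] [ 0.70178807 -0.02081932 -2.53083692]
```

Call:
move_arm --moves '[5.0,-0.41,0.2,1.97,0,0,0,5.0,-0.6,0,1.91,0,0,0,5.0,-0.6,0,1.91,0,0,0,5.0,-0.6,0,1.91,0,0,0,5.0,-0.45,0,1.43,0,0,0,5.0,0,0,0,0,0,0,5.0,0,0,0,0,0,0]'

```text
clock: 18.1
tool_pos: [0.5319, 0.2784, 0.1467]
orientation: [179.9, -17.5, 174.9]
force: [0.7, 0.8, -1.4]
opening: 0.0537
gripper_force: 30.0
```

```bash
python3 chk.py .155 185 255
```

```text
432 ztop 0.15615467832963595 rim/tilt (array([0.52776781, 0.27760196, 0.00071047, 0.02897355]), np.float64(0.0006443852965749545))
chip 175 ((0.5270472764968872, 0.2773774266242981), 0.03012675978243351)
[0.53224655 0.27858799 0.14723619] [179.84467053 -17.42446347 174.945566  ] [-0.04205866 -0.38566097 -1.71104646]
```

Aligned to within about 1 mm and upright. I lower it slowly to contact.

Call:
move_arm --moves '[5.0,-0.12,0,0.38,0,0,0,5.0,-0.12,0,0.38,0,0,0,5.0,-0.12,0,0.38,0,0,0,5.0,-0.09,0,0.29,0,0,0,5.0,0,0,0,0,0,0]'

```text
clock: 18.65
tool_pos: [0.5314, 0.2783, 0.1305]
orientation: [179.9, -17.6, 174.9]
force: [0.8, -1.1, -2.2]
opening: 0.0536
gripper_force: 30.0
```

Call:
move_arm --moves '[5.0,-0.045,0,0.143,0,0,0,5.0,-0.045,0,0.143,0,0,0,5.0,0,0,0,0,0,0]'

```text
clock: 18.95
tool_pos: [0.5317, 0.2785, 0.1282]
orientation: [179.9, -17.5, 174.9]
force: [-0.2, -0.3, -2.3]
opening: 0.0533
gripper_force: 30.0
```

Call:
move_arm --moves '[5.0,-0.03,0,0.095,0,0,0,5.0,0,0,0,0,0,0]'

```text
clock: 19.15
tool_pos: [0.532, 0.2785, 0.1279]
orientation: [179.9, -17.5, 174.9]
force: [0.2, -0.7, 3.4]
opening: 0.0539
gripper_force: 30.0
```

Call:
move_arm --moves '[5.0,-0.03,0,0.095,0,0,0,5.0,0,0,0,0,0,0]'

```text
clock: 19.35
tool_pos: [0.5323, 0.2789, 0.1277]
orientation: [179.8, -17.4, 175.0]
force: [-2.0, 0.4, 8.0]
opening: 0.0535
gripper_force: 30.0
```

Call:
move_arm --moves '[5.0,-0.03,0,0.095,0,0,0,5.0,0,0,0,0,0,0]'

```text
clock: 19.55
tool_pos: [0.5326, 0.2791, 0.1276]
orientation: [179.8, -17.4, 175.0]
force: [-1.3, 0.7, 13.3]
opening: 0.0536
gripper_force: 30.0
```

Call:
move_arm --moves '[5.0,0.045,0,-0.143,0,0,0,5.0,0,0,0,0,0,0]'

```text
clock: 19.75
tool_pos: [0.532, 0.2786, 0.1277]
orientation: [179.8, -17.4, 175.0]
force: [-0.5, -0.4, 8.5]
opening: 0.0541
gripper_force: 30.0
```

```bash
python3 chk.py .135 187 262
```

```text
432 ztop 0.1371117770723907 rim/tilt (array([0.52755471, 0.27788628, 0.00537971, 0.03027316]), np.float64(0.0006327095793798452))
chip 43 ((0.5105584859848022, 0.2850865125656128), 0.02258269488811493)
[0.53208978 0.2786656  0.12772822] [179.83083867 -17.43961703 174.95788001] [-0.49152601 -0.09145012  7.47982902]
```

Call:
move_arm --moves '[5.5,0,0,0,0,0,0,5.8,0,0,0,0,0,0,6.2,0,0,0,0,0,0,6.8,0,0,0,0,0,0,7.2,0,0,0,0,0,0,7.2,0,0,0,0,0,0]'

```text
clock: 20.4
tool_pos: [0.5316, 0.2785, 0.1264]
orientation: [179.9, -17.5, 174.9]
force: [0.0, -0.2, 0.1]
opening: 0.0716
gripper_force: 0.0
```

Call:
move_arm --moves '[7.2,-0.0,0,-1,0,0,0,7.2,0.3,0,-1,0,0,0,7.2,0.6,0,-2,0,0,0,7.2,0.9,0,-3,0,0,0,7.2,0.9,0,-3,0,0,0,7.2,0.9,0,-3,0,0,0,7.2,0,0,0,0,0,0]'

```text
clock: 21.1
tool_pos: [0.5385, 0.2783, 0.2678]
orientation: [179.6, -17.0, 175.0]
force: [0.4, 0.3, 0.1]
opening: 0.072
gripper_force: 0.0
```

```bash
python3 chk.py .135 187 262; python3 - <<'E'
from h import *
p=cv2.imread("pics/last.png");q,d=snap("top")
cv2.imwrite("pics/c5.png",np.hstack([cv2.resize(p[200:320,130:250],(400,400)),cv2.resize(q[130:290,250:410,::-1],(400,400))]))
togo(hg+B.T@np.array([-.1195,0,.0493])+[0,0,.15],down(-95.2))
print(ctrl.get_obs()["joint_pos"])
E
```

```text
442 ztop 0.13644402801944422 rim/tilt (array([ 0.52742426,  0.27763864, -0.0007741 , -0.00262492]), np.float64(0.0006183825602492425))
chip 43 ((0.5118913650512695, 0.28414684534072876), 0.02423528954386711)
[0.53757526 0.27824113 0.26528547] [179.65367183 -17.22024394 174.99499381] [-0.19897321  0.40207919 -1.1522179 ]
shift cm [ -3.84 -49.25   2.15] turn [ 0.241 -0.235 -1.556]
[  37.9679977    22.44117273   10.03731523  -11.93883801  -90.30972446
 -131.7791624 ]
```

View pics/c5.png

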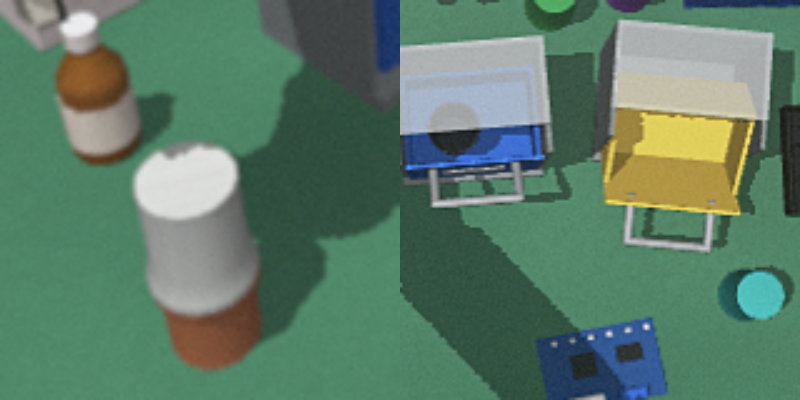

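The cup sits squarely on the chip cup, with the rim about 1 mm off centre and tilt about 0.003 rad. The bin is still open, with its bar at about (667,243) in the right panel. Next I go back to shut it.

Call:
move_arm --moves '[2.2,0,0,-1,0,-0.1,0,2.2,0,0,0,0,-0.1,0,2.2,0,0,0,0,-0.1,0,2.2,0,-3,0,0,0,0,2.2,0,-4,0,0,0,0,2.2,0,-4,0,0,0,0,2.2,0,-4,0,0,0,0,2.2,0,-4,0,0,0,0]'

```text
clock: 22.0
tool_pos: [0.5215, 0.0867, 0.2701]
orientation: [179.9, -0.4, 174.9]
force: [1.5, 0.4, -0.6]
opening: 0.0223
gripper_force: 0.0
```

Call:
move_arm --moves '[2.2,0,-4,0,0,0,-0.14,2.2,0,-4,0,0,0,0,2.2,0,-4,0,0,0,0,2.2,0,-4,0,0,0,0,2.2,0,-4,0,0,0,0,2.2,0,-4,0,0,0,0,2.2,0,-3,0,0,0,0]'

```text
clock: 22.7
tool_pos: [0.5298, -0.1834, 0.2693]
orientation: [179.8, -0.4, -177.1]
force: [0.4, 0.6, 0.3]
opening: 0.0221
gripper_force: 0.0
```

Call:
move_arm --moves '[2.2,0,0,0,0,0,-0.143,2.2,0,0,0,0,0,-0.143,2.2,0,0,0,0,0,-0.143,2.2,0,0,0,0,0,-0.143,2.2,0,0,0,0,0,-0.143,2.2,0,0,0,0,0,-0.143,2.2,0,0,0,0,0,-0.143,2.2,0,0,0,0,0,-0.143]'

```text
clock: 23.5
tool_pos: [0.53, -0.1813, 0.2692]
orientation: [179.6, -0.0, -111.2]
force: [-0.7, 0.1, -0.4]
opening: 0.0221
gripper_force: 0.0
```

```bash
python3 - <<'E'
from h import *
o=ctrl.get_obs();print(o["clock"],o["tool_pos"],o["orientation"])
togo([.5222,-.215,.235],down(-95.2))
p,d=snap("top");P=pts("top",d);R=P[215:240,325:390].reshape(-1,3)
m=(R[:,2]>.07)&(R[:,2]<.1);H=R[m];print(m.sum(),np.median(H,0),H.min(0),H.max(0))
E
```

```text
23.5 [ 0.53000419 -0.18128232  0.26920289] [ 1.79569260e+02 -7.78559005e-03 -1.11218991e+02]
shift cm [ 3.43 -0.52  3.42] turn [ 0.007  0.001 -0.28 ]
  return _methods._mean(a, axis=axis, dtype=dtype,
  ret = um.true_divide(
Traceback (most recent call last):
ValueError: zero-size array to reduction operation minimum which has no identity
```

Call:
move_arm --moves '[2.2,1.75,-0.26,1.7,0.003,0,-0.14,2.2,1.67,-0.26,1.7,0.003,0,-0.14,2.2,0,0,0,0,0,0]'

```text
clock: 23.85
tool_pos: [0.5231, -0.216, 0.233]
orientation: [179.7, 0.1, -95.5]
force: [-0.0, 0.5, -0.3]
opening: 0.0217
gripper_force: 0.0
```

```bash
python3 - <<'E'
from h import *
k,D,T=K("top");r=cv2.undistortPoints(np.array([[[356.8,227.2]]]),k,D)[0,0];w=T[:3,:3]@[r[0],r[1],1];t=(.082-T[2,3])/w[2];print("bar px->",T[:3,3]+t*w)
z=np.load("pics/top1.npz");P=pts("top",z["d"]);R=P[215:240,325:390].reshape(-1,3)
H=R[(R[:,2]>.07)&(R[:,2]<.1)];print(len(H),H[H[:,0].argsort()][::4].round(3)[:8])
togo([.5222,-.215,.235],down(-95.2))
E
```

```text
bar px-> [ 0.52209902 -0.21343251  0.082     ]
166 [[ 0.517 -0.221  0.087]
 [ 0.517 -0.216  0.084]
 [ 0.517 -0.21   0.075]
 [ 0.52  -0.216  0.088]
 [ 0.52  -0.213  0.085]
 [ 0.52  -0.199  0.085]
 [ 0.52  -0.194  0.082]
 [ 0.522 -0.224  0.088]]
shift cm [-0.1  0.1 -0.2] turn [ 0.005  0.002 -0.006]
```

Call:
move_arm --moves '[2.2,0,0.1,4,0,0,0,2.2,0,0,4,0,0,0,2.2,0,0,3,0,0,0,2.2,0,0,2,0,0,0,2.2,0,0,1.5,0,0,0,2.2,0,0,1,0,0,0,2.2,0,0,0,0,0,0]'

```text
clock: 24.55
tool_pos: [0.5235, -0.2148, 0.0799]
orientation: [179.9, 0.1, -95.7]
force: [0.1, -0.1, -0.0]
opening: 0.0219
gripper_force: 0.0
```

Call:
move_arm --moves '[1.6,0,0,0,0,0,0,1.2,0,0,0,0,0,0,0.6,0,0,0,0,0,0,0.6,0,0,0,0,0,0,0.6,0,0,0,0,0,0]'

```text
clock: 25.05
tool_pos: [0.521, -0.2148, 0.0814]
orientation: [179.7, 0.1, -95.6]
force: [-8.8, 3.2, 7.6]
opening: 0.0088
gripper_force: 30.0
```

Call:
move_arm --moves '[0.6,0,-0.13,-0.3,0,0,0,0.6,0,-0.135,-0.3,0,0,0,0.6,0,-0.14,-0.29,0,0,0,0.6,0,-0.145,-0.28,0,0,0,0.6,0,-0.165,-0.28,0,0,0,0.6,0,-0.165,-0.28,0,0,0,0.6,0,-0.17,-0.28,0,0,0,0.6,0,-0.17,-0.27,0,0,0]'

```text
clock: 25.85
tool_pos: [0.5323, -0.216, 0.1037]
orientation: [179.6, 0.1, -95.6]
force: [-9.0, 1.8, 4.7]
opening: 0.0088
gripper_force: 30.0
```

Call:
move_arm --moves '[0.6,0,-0.19,-0.27,0,0,0,0.6,0,-0.19,-0.26,0,0,0,0.6,0,-0.2,-0.26,0,0,0,0.6,0,-0.2,-0.25,0,0,0,0.6,0,-0.21,-0.245,0,0,0,0.6,0,-0.215,-0.24,0,0,0,0.6,0,-0.22,-0.24,0,0,0,0.6,0,-0.225,-0.235,0,0,0]'

```text
clock: 26.65
tool_pos: [0.5483, -0.2178, 0.1244]
orientation: [179.6, 0.1, -95.6]
force: [-14.5, 2.7, 12.0]
opening: 0.009
gripper_force: 30.0
```

Call:
move_arm --moves '[0.6,0,-0.235,-0.225,0,0,0,0.6,0,-0.24,-0.22,0,0,0,0.6,0,-0.245,-0.215,0,0,0,0.6,0,-0.25,-0.21,0,0,0,0.6,0,-0.26,-0.2,0,0,0,0.6,0,-0.26,-0.195,0,0,0,0.6,0,-0.265,-0.19,0,0,0,0.6,0,-0.265,-0.185,0,0,0]'

```text
clock: 27.45
tool_pos: [0.5708, -0.2203, 0.1423]
orientation: [179.9, 0.0, -95.6]
force: [-9.9, 0.2, 12.0]
opening: 0.009
gripper_force: 30.0
```

Call:
move_arm --moves '[0.6,0,-0.28,-0.175,0,0,0,0.6,0,-0.28,-0.17,0,0,0,0.6,0,-0.28,-0.16,0,0,0,0.6,0,0,0,0,0,0]'

```text
clock: 27.85
tool_pos: [0.5805, -0.2214, 0.1476]
orientation: [-180.0, -0.0, -95.5]
force: [-6.3, -0.6, 9.9]
opening: 0.0089
gripper_force: 30.0
```

Call:
move_arm --moves '[0.6,0,-0.15,0,0,0,0,0.6,0,-0.15,0,0,0,0,0.6,0,0,0,0,0,0]'

```text
clock: 28.15
tool_pos: [0.5807, -0.2214, 0.1476]
orientation: [179.7, 0.0, -95.6]
force: [-15.4, 2.0, 17.1]
opening: 0.0092
gripper_force: 30.0
```

```bash
python3 - <<'E'
from h import *
z=np.load("pics/side0.npz");a=z["p"];p,d=snap("side")
cv2.imwrite("pics/c6.png",np.hstack([cv2.resize(a[90:200,250:360],(400,400)),cv2.resize(p[90:200,250:360],(400,400))])[...,::-1])
E
```

```text
(no output)
```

View pics/c6.png

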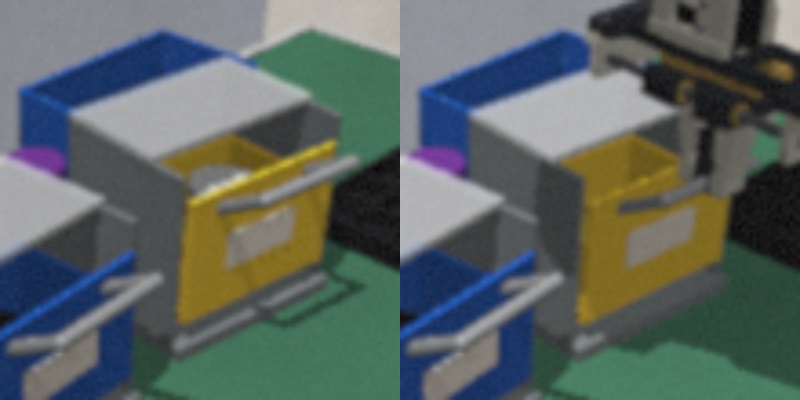

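The bin looks as it did at the start, and pushing further only raises the force, so it is shut. I release it, rise and check.

Call:
move_arm --moves '[0.6,0,0.15,0,0,0,0,2.2,0,0,0,0,0,0,2.2,0,0,0,0,0,0,2.2,0,0,-1,0,0,0,2.2,0,0,-2,0,0,0,2.2,0,0,-4,0,0,0,2.2,0,0,-4,0,0,0,2.2,0,3,-3,0,0,0]'

```text
clock: 29.0
tool_pos: [0.5552, -0.2184, 0.2879]
orientation: [-179.8, -0.0, -95.5]
force: [-0.4, 0.7, 0.3]
opening: 0.0218
gripper_force: 0.0
```

Call:
move_arm --moves '[2.2,0,4,0,0,0,0,2.2,0,4,0,0,0,0,2.2,0,4,0,0,0,0,2.2,0,0,0,0,0,0,2.2,0,0,0,0,0,0]'

```text
clock: 29.5
tool_pos: [0.4332, -0.2066, 0.2868]
orientation: [-179.8, 0.1, -95.5]
force: [1.2, -1.5, 0.6]
opening: 0.0218
gripper_force: 0.0
```

```bash
python3 chk.py .135 187 262; python3 - <<'E'
from h import *
z=np.load("pics/top0.npz");a=z["p"];p,d=snap("top");P=pts("top",d);P0=pts("top",z["d"])
for X in(P0,P):
    R=X[197:213,338:392].reshape(-1,3);H=R[(R[:,2]>.135)&(R[:,2]<.165)&(R[:,0]<.5975)];print(len(H),H.mean(0))
cv2.imwrite("pics/fin.png",p[...,::-1])
E
```

```text
445 ztop 0.13648983595525846 rim/tilt (array([ 5.27476479e-01,  2.77543130e-01, -1.95147591e-03,  2.49195195e-05]), np.float64(0.0005870460075387624))
chip 40 ((0.511201024055481, 0.28570348024368286), 0.02311665378510952)
[ 0.43392736 -0.20657482  0.2863704 ] [-1.79843516e+02  5.30373017e-02 -9.54940562e+01] [ 0.63568962  0.03335563 -0.32658478]
161 [ 0.58298397 -0.22236457  0.14835737]
163 [ 0.5829158  -0.22239254  0.14858273]
```

View pics/fin.png

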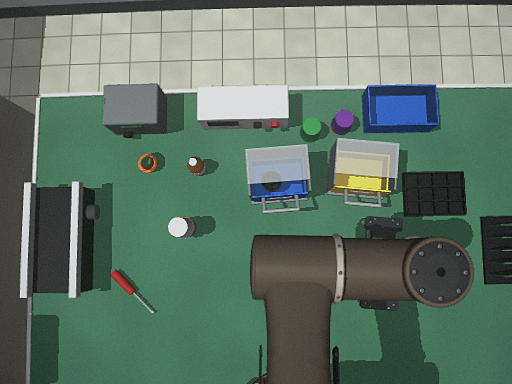

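The final picture shows the yellow bin shut, with its bar within 0.3 mm of where it started. The silver cup stands on the chip cup at (180,227). The bottle, spool and blue bin are where they were; the board is hidden under the arm.

```bash
python3 -c "
from plant import ctrl
print(ctrl.close_job())"
```

```text
the job is handed in; nothing more can be done
None
```

I handed the job in at about 30 s on the robot's clock. The dust cup stands centred mouth-down on the chip cup (about 1 mm off, about 0.002 rad tilt), and the yellow bin was eased shut. The blue bin, bottle and spool are where they were, but the arm hid the circuit board in the last picture, so I did not confirm it there.

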